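# Shelve two bead boxes in a stepped rack

## Task

Put the two bead boxes away in the stepped wooden rack, each in the tier with the headroom for it: the low wooden box on the lower tier and the tall blue box on the upper tier. Slide each one straight in, lengthwise, until its end reaches the back wall under the roof, and keep both boxes upright all the time.

Things in the scene. Friction and masses are not known exactly. Their poses are not given: they have to be found in the camera images.
- low_box_mid (a point): Low dark wooden bead box with a small flap on its top, closed and rigid, 150 long x 45 wide x 45 high mm, about 0.2 kg. Origin at the centre of the box, half-way up; x along its length (the -x end is roughly towards the robot at the start), y across its width, z up. Loose on the table; left or right of the rack varies.
- tall_box_mid (a point): Tall blue bead box with a pale wooden lid, closed and rigid, 150 long x 45 wide x 85 high mm, about 0.3 kg. Origin at the centre of the box, half-way up; x along its length (the -x end is roughly towards the robot at the start), y across its width, z up. Loose on the table; left or right of the rack varies.
- low_tier (a point): Lower tier (floor 12 mm above table, headroom 65 mm, 10 mm roof) of a pale wooden rack. Origin on its floor at the middle of a 150 mm box pushed fully in; x level into the tier, y across, z up. Roof from x = 15 mm to the back wall at x = 75 mm; 100 mm wide between side walls there. In front an open ledge from x = -85 mm: a box fully in sticks out 90 mm before the roof, room to hold its front end.
- tall_tier (a point): Upper tier (floor 87 mm above table, headroom 110 mm, 10 mm roof) of the same rack. Origin on its floor at the middle of a 150 mm box pushed fully in; x level into the tier, y across, z up. Roof from x = 15 mm to the back wall at x = 75 mm; 100 mm wide between side walls there. In front an open ledge from x = -85 mm: a box fully in sticks out 90 mm before the roof, room to hold its front end.
Not all that is in view belongs to the job. What is shaped like the part that bears tall_box_mid but orange, red or turquoise is not meant.

How it is judged (in metres and radians):
At the end, for the whole second after the job is handed in: The low wooden box stands on the lower tier's floor and the tall blue box on the upper tier's floor, each upright (within about 7 degrees), its length within 11 degrees of the tier's depth direction, within 30 mm of the tier's middle sideways, and with its inner end within 20 mm of the back wall (x of low_box_mid in the frame of low_tier between -0.02 and 0.012 m and y of low_box_mid in the frame of low_tier between -0.03 and 0.03 m and z of low_box_mid in the frame of low_tier between 0.0145 and 0.0305 m and angle between the x axis of low_box_mid and the x axis of low_tier, either way round below 0.2 rad and angle between each of low_box_mid, tall_box_mid's own z axis and vertical below 0.12 rad and x of tall_box_mid in the frame of tall_tier between -0.02 and 0.012 m and y of tall_box_mid in the frame of tall_tier between -0.03 and 0.03 m and z of tall_box_mid in the frame of tall_tier between 0.0345 and 0.0505 m and angle between the x axis of tall_box_mid and the x axis of tall_tier, either way round below 0.2 rad); the robot touches nothing.
It fails at once if the low box is tipped over (leans more than 34 degrees) (angle between low_box_mid's own z axis and vertical above 0.6 rad).
It fails at once if the tall box is tipped over (leans more than 34 degrees) (angle between tall_box_mid's own z axis and vertical above 0.6 rad).
It also fails if it takes over 54 s, if anything falls off the work surface, if the arm or the gripper's body presses on something with over 40 N, if the wrist force passes 120 N, or if a joint passes its speed limit or range.

## Robot

A 7-joint arm with a two-finger parallel gripper is mounted at the origin on the work surface. World frame = base frame: x ahead of the robot, y to its left, z up, the work surface at z = 0. Lengths are in mm, angles in rad, forces in N, time in s.
With the tool pointing down it reaches from about 350 to 900 mm from the base axis. Payload 8.1 kg.
Tool frame: the origin (TCP) lies between the finger pads; the fingertips stand 11 mm ahead of it and the grasp point (between the pads) lies 8 mm behind it; z points along the fingers, x is the direction in which the jaws open and shut, and the axes are right-handed (so a half turn about z gives the same grasp; the last joint's range is limited). The gripper opens to 92 mm and grips with 3 to 60 N. Pads are 19 mm wide; open, the fingers measure 130 mm over their backs; the gripper's body (75 mm by 190 mm) begins 47 mm behind the grasp point.
Start: joints at [-1.288, 0.434, 0.025, 1.573, -0.012, 1.134, -0.075], TCP at [235.215, 579.064, 237.742] pointing down, gripper open.
Joint ranges: [-2.62, 2.62], [-0.44, 2.09], [-1.27, 1.32], [0.08, 2.57], [-1.32, 4.46], [0.12, 2], [-2.74, 2.74]. Speed limits (rad/s): [2.22, 2.22, 3.01, 3.01, 3.14, 3.14, 3.14].

## Interface

Orientations are given as a rotation vector (axis times angle).
In Python, from workcell import bot, ik, optics, job gives the robot as it stands. The module is installed in compiled form; this text tells all that it offers. Calls block until the motion is done:
- bot.goto(position, orientation): joint-space move of the TCP to a pose.
- bot.line_to(position, rot=None, vel=150): straight line of the TCP; rot=None keeps the orientation; vel is the mean speed in mm/s.
- bot.move_j(angles): joint-space move.
- bot.command_gripper(opening, strength=None): finger opening in mm; strength is the grip in N (None keeps the last); returns when the fingers have stopped.
- bot.dwell(seconds).
- ik(position, orientation): joint angles nearest the present ones, or None.
- bot.state(): the state.
- optics.camera(name): name is "scene" or "top"; returns (picture, depth): 480x640x3 uint8, red, green, blue; 480x640 float32, mm along the optical axis (not along the pixel's ray), 0 where there is no reading.
- optics.camera_params(name): a dict with "mtx" (3x3 intrinsics, pixels), "pose" (4x4, takes a point from camera to world coordinates). Camera axes: x right, y down, z forward; pixel columns grow to the right and rows downward; lengths in mm; the calibration is good to about 2 mm. A picture is of the moment at which its call begins. camera_params takes no time and is no camera call.
A pose or a line that the arm cannot do raises bot.IKError and nothing moves.
- job.finish_job(): hands the job in, once; it reports no verdict.
The state is a dict: "time_s": time; "joint_pos": joint angles; "qd": joint speeds; "joint_torque": joint torques, N m; "eef_pos": TCP position; "eef_rot": TCP orientation; "contact_force": force on the tool from outside, world axes, zero at the start; "ft_torque": the same for the moment, N m; "opening": finger opening in mm.
Only numpy, scipy, OpenCV 4.12 (cv2) and the standard library are available. Lean on these libraries where they do the work, as an engineer would, in place of code of your own. Each camera call takes 0.05 s, during which the arm holds its last target.

## Working session

There is one attempt and no reset: what is moved stays moved. The work goes in short steps, each a Python script; the robot and the scene stay as the last script left them, time stands still between calls to the robot, and variables do not carry over. Pictures are saved under pics/ and viewed, and the job is handed in when it is done.

```bash
mkdir -p pics; ls; python3 - <<'E'
from workcell import bot, ik, optics, job
import cv2,numpy as np
np.set_printoptions(precision=2,suppress=True)
for n in ("scene","top"):
    p,d=optics.camera(n); cv2.imwrite(f"pics/{n}0.png",p[:,:,::-1]); np.save(f"pics/{n}0.npy",d); np.save(f"pics/{n}0rgb.npy",p)
    c=optics.camera_params(n); print(n,c["mtx"],c["pose"],(d>0).mean())
s=bot.state(); print(s["time_s"],s["eef_pos"],s["eef_rot"],s["opening"])
E
```

```text
pics
scene [[531.88   0.   315.15]
 [  0.   531.88 248.65]
 [  0.     0.     1.  ]] [[ -0.77   0.52  -0.36 892.07]
 [  0.63   0.63  -0.45 472.11]
 [ -0.    -0.57  -0.82 983.78]
 [  0.     0.     0.     1.  ]] 0.99595703125
top [[495.67   0.   308.75]
 [  0.   495.67 241.62]
 [  0.     0.     1.  ]] [[   0.02   -1.      0.08  407.94]
 [  -1.     -0.02    0.01  -19.7 ]
 [  -0.01   -0.08   -1.   1121.21]
 [   0.      0.      0.      1.  ]] 0.9960091145833333
0.1 [235.07 578.65 237.02] [ 2.61  1.75 -0.  ] 91.87426881490636
```

View pics/scene0.png

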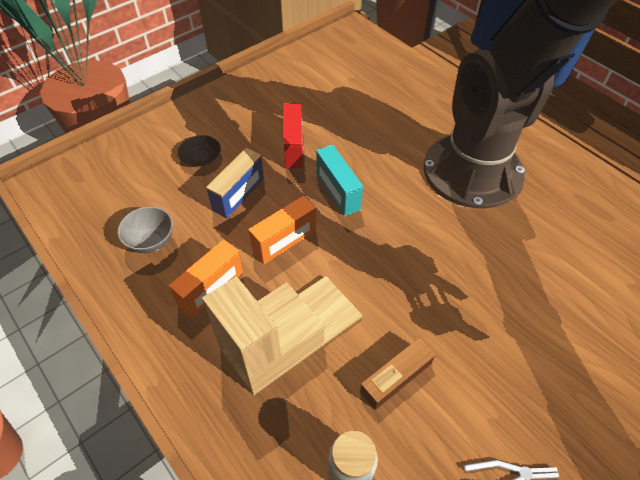

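View pics/top0.png

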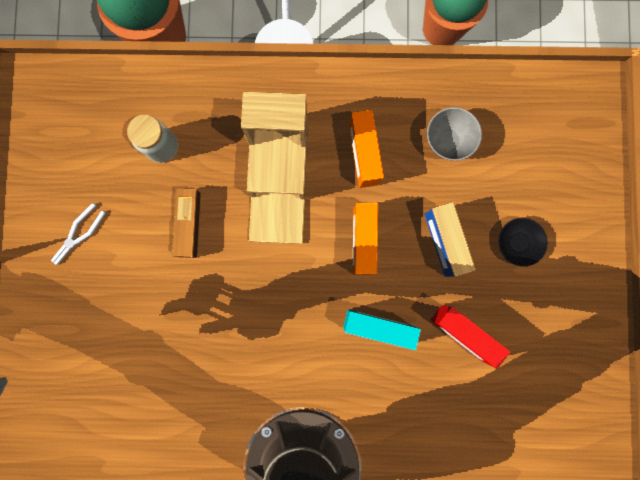

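The tall blue box with the pale lid is at top (450,240) and scene (237,185). Lookalikes:

| Lookalike | Top pixel |
|---|---|
| Orange | (367,150) |
| Orange | (366,238) |
| Turquoise | (382,329) |
| Red | (470,337) |

The low dark box with a flap is at top (185,222) and scene (398,375). The rack is at top (275,170), with its steps facing the robot. I'll check these choices in close crops.

```bash
python3 - <<'E'
import cv2,numpy as np
s=cv2.imread("pics/scene0.png");t=cv2.imread("pics/top0.png")
def c(i,x,y,w,h): return cv2.resize(i[y:y+h,x:x+w],(400,300),interpolation=cv2.INTER_CUBIC)
cv2.imwrite("pics/crops0.png",np.vstack([np.hstack([c(s,180,130,120,90),c(t,400,190,120,90)]),np.hstack([c(s,190,270,260,195),c(t,150,80,240,180)])]))
E
```

```text
(no output)
```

View pics/crops0.png

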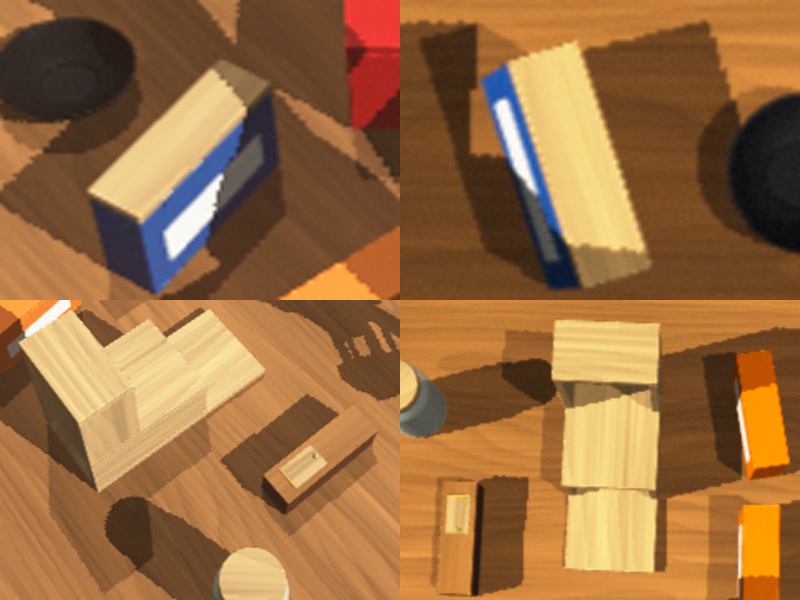

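The crops confirm the blue-sided box with the pale lid, the dark box with its flap, and ledges with no side walls. Next I'll measure from both views.

```bash
cat > h.py <<'E'
import numpy as np,cv2
from workcell import bot, ik, optics, job
np.set_printoptions(precision=1,suppress=True)
def cloud(n,d):
    c=optics.camera_params(n);K=c["mtx"];T=c["pose"]
    v,u=np.mgrid[:480,:640]
    P=np.stack([(u-K[0,2])/K[0,0]*d,(v-K[1,2])/K[1,1]*d,d],-1)
    W=P@T[:3,:3].T+T[:3,3]; W[d<=0]=np.nan; return W
def face(W,x0,x1,y0,y1,z0,z1):
    m=(W[...,0]>x0)&(W[...,0]<x1)&(W[...,1]>y0)&(W[...,1]<y1)&(W[...,2]>z0)&(W[...,2]<z1)
    n,l,st,_=cv2.connectedComponentsWithStats(m.astype(np.uint8))
    if n<2: return None
    k=1+np.argmax(st[1:,4]); m=l==k; p=W[m]
    r=cv2.minAreaRect(p[:,:2].astype(np.float32))
    b=cv2.boxPoints(r); e=[b[1]-b[0],b[2]-b[1]]; L=[np.hypot(*q) for q in e]; i=int(np.argmax(L))
    a=np.arctan2(e[i][1],e[i][0]); a=(a+np.pi/2)%np.pi-np.pi/2
    return dict(c=np.array(r[0]),L=max(L),W=min(L),yaw=a,z=np.median(p[:,2]),n=len(p),px=np.argwhere(m).mean(0)[::-1],corners=b)
def tri(pix):
    A=np.zeros((3,3));B=np.zeros(3)
    for n,(u,v) in pix.items():
        c=optics.camera_params(n);d=c["pose"][:3,:3]@np.linalg.solve(c["mtx"],[u,v,1]);d/=np.linalg.norm(d)
        M=np.eye(3)-np.outer(d,d);A+=M;B+=M@c["pose"][:3,3]
    return np.linalg.solve(A,B)
E
python3 - <<'E'
from h import *
Ws={n:cloud(n,np.load(f"pics/{n}0.npy")) for n in("scene","top")}
for n,p in(("top",(450,240)),("top",(185,230)),("top",(275,220)),("top",(275,160)),("top",(275,105)),("top",(400,420)),("scene",(230,178)),("scene",(405,365)),("scene",(330,305)),("scene",(290,315)),("scene",(240,310))):
    print(n,p,Ws[n][p[1],p[0]])
E
```

```text
top (450, 240) [ 498.  -301.1   85.1]
top (185, 230) [513.8 266.9  41.2]
top (275, 220) [542.7  71.9  13.3]
top (275, 160) [661.9  68.9  86.7]
top (275, 105) [738.4  61.1 206.4]
top (400, 420) [ 105.5 -213.1   -1.1]
scene (230, 178) [ 519.8 -296.6   80.6]
scene (405, 365) [517.6 272.7  45.9]
scene (330, 305) [530.6  72.5  11.4]
scene (290, 315) [631.1  71.9  86.9]
scene (240, 310) [723.5  64.1 204. ]
```

```bash
python3 - <<'E'
from h import *
Ws={n:cloud(n,np.load(f"pics/{n}0.npy")) for n in("scene","top")}
reg={"tall":(380,620,-400,-230,75,95),"low":(400,640,220,320,36,54),"ledge":(450,620,0,140,6,20),"uledge":(550,780,0,140,80,94),"roof":(650,850,0,140,198,214)}
for k,r in reg.items():
    o={}
    for n in Ws:
        f=face(Ws[n],*r); o[n]=tuple(f["px"])
        print(k,n,"c",f["c"],"L %.1f W %.1f yaw %.3f z %.1f n %d"%(f["L"],f["W"],f["yaw"],f["z"],f["n"]),"px",f["px"])
        if k in("ledge","uledge","roof"): print(f["corners"].tolist())
    print("   tri",tri(o))
E
```

```text
tall scene c [ 500.2 -307.8] L 152.1 W 49.5 yaw 0.327 z 83.7 n 1081 px [233.7 172. ]
tall top c [ 501. -308.] L 150.1 W 47.1 yaw 0.312 z 85.2 n 1621 px [452.8 239. ]
   tri [ 501.  -309.3   77.4]
low scene c [529.9 269.5] L 151.9 W 46.2 yaw -0.023 z 44.6 n 1920 px [397.9 369.8]
low top c [531.5 269.4] L 150.4 W 47.3 yaw -0.024 z 45.6 n 1452 px [184.  222.2]
   tri [531.6 270.   39.3]
ledge scene c [553.8  69.5] L 126.5 W 122.3 yaw -0.028 z 11.2 n 1983 px [329.9 307. ]
[[488.8866271972656, 10.07064437866211], [615.3636474609375, 6.576641082763672], [618.7423095703125, 128.87948608398438], [492.2652587890625, 132.3734893798828]]
ledge top c [548.8  70. ] L 120.4 W 112.0 yaw 1.541 z 12.5 n 2572 px [276.1 217.9]
[[490.9896240234375, 11.440509796142578], [602.985595703125, 8.109912872314453], [606.565185546875, 128.4775390625], [494.5692138671875, 131.80813598632812]]
   tri [541.6  74.1  19.4]
uledge scene c [676.4  66.2] L 171.4 W 122.6 yaw -0.030 z 86.2 n 2539 px [287.7 320. ]
[[588.9164428710938, 7.525447845458984], [760.2477416992188, 2.3973312377929688], [763.9146118164062, 124.90936279296875], [592.5833129882812, 130.0374755859375]]
uledge top c [660.1  66.6] L 135.7 W 119.9 yaw -0.027 z 87.5 n 3385 px [275.8 162.4]
[[590.7227172851562, 8.488296508789062], [726.3399047851562, 4.8286590576171875], [729.5746459960938, 124.69892883300781], [593.9574584960938, 128.3585662841797]]
   tri [648.6  72.9  92.2]
roof scene c [726.7  65. ] L 121.4 W 70.8 yaw 1.548 z 206.1 n 2838 px [239.3 313. ]
[[689.8955078125, 5.093284606933594], [760.6575927734375, 3.4679336547851562], [763.4456787109375, 124.85363006591797], [692.68359375, 126.4789810180664]]
roof top c [727.4  64.8] L 120.2 W 71.4 yaw 1.546 z 207.5 n 2361 px [273.1 111.1]
[[690.269287109375, 5.579792022705078], [761.63818359375, 3.8364334106445312], [764.5740966796875, 124.02522277832031], [693.2052001953125, 125.7685775756836]]
   tri [727.7  65.6 200.8]
```

The heights agree with the text: lid 84–85, low box top 45, and tiers at 12, 87 and 207 mm. Lengths are about 150 and the rack is 120 wide. The ray-only heights come out about 6 mm low because the centroids are partly hidden. The low box goes first.

```bash
cat >> h.py <<'E'
from scipy.spatial.transform import Rotation as Ro
RY=-0.0286
U=np.array([np.cos(RY),np.sin(RY)])
LOW=np.array([577.4,69.2]); TALL=np.array([677.2,66.35])
def rots(yaw):
    o=[]
    for s in(1,-1):
        x=s*np.array([-np.sin(yaw),np.cos(yaw),0]);z=np.array([0,0,-1.]);y=np.cross(z,x)
        o.append(Ro.from_matrix(np.stack([x,y,z],1)).as_rotvec())
    return o
def st(m=""):
    s=bot.state();print(m,"t %.2f"%s["time_s"],np.array(s["eef_pos"]),"F",np.array(s["contact_force"]),"op %.1f"%s["opening"])
    return s
E
python3 - <<'E'
from h import *
for nm,c,yaw,org,zg,fl in(("low",(531,269.4),-.024,LOW,19,12),("tall",(500.8,-308),.317,TALL,49,87)):
    c=np.array(c);u=np.array([np.cos(yaw),np.sin(yaw)])
    g=c-35*u
    for i in(0,1):
        for pt,y in((g,yaw),(org-115*U,RY),(org-35*U,RY)):
            r=rots(y)[i]
            print(nm,i,[None if (q:=ik([*pt,z],r)) is None else np.array(q).round(2).tolist() for z in(zg,zg+fl+40)])
E
```

```text
low 0 [[-0.61, 0.61, 0.02, 1.93, -0.02, 0.61, 0.97], [-0.62, 0.53, 0.04, 1.9, -0.03, 0.71, 0.98]]
low 0 [[-0.34, 0.51, 0.09, 2.17, -0.1, 0.47, 1.37], [-0.4, 0.41, 0.17, 2.14, -0.12, 0.6, 1.4]]
low 0 [[-0.31, 0.59, 0.11, 1.98, -0.11, 0.58, 1.42], [-0.35, 0.51, 0.17, 1.95, -0.13, 0.69, 1.44]]
low 1 [[-0.97, 0.67, 0.54, 1.96, -0.55, 0.66, -1.67], [-1.02, 0.6, 0.62, 1.93, -0.49, 0.76, -1.72]]
low 1 [[-0.62, 0.55, 0.47, 2.19, -0.5, 0.51, -1.36], [-0.76, 0.47, 0.65, 2.17, -0.48, 0.64, -1.37]]
low 1 [[-0.6, 0.65, 0.54, 2.0, -0.55, 0.64, -1.3], [-0.67, 0.57, 0.63, 1.98, -0.49, 0.74, -1.35]]
tall 0 [[0.87, 0.63, -0.53, 1.87, 0.44, 0.76, 1.99], [0.88, 0.46, -0.52, 1.76, 0.27, 0.99, 2.14]]
tall 0 [[-0.32, 0.57, 0.15, 1.92, -0.13, 0.67, 1.45], [-0.42, 0.4, 0.28, 1.81, -0.13, 0.94, 1.46]]
tall 0 [[-0.29, 0.66, 0.15, 1.71, -0.13, 0.78, 1.47], [-0.35, 0.52, 0.24, 1.61, -0.14, 1.03, 1.48]]
tall 1 [[-0.07, 0.73, 0.88, 1.96, -0.77, 0.83, -0.02], [-0.11, 0.52, 0.9, 1.85, -0.47, 1.01, -0.27]]
tall 1 [[-0.63, 0.63, 0.6, 1.94, -0.53, 0.73, -1.31], [-0.75, 0.47, 0.76, 1.84, -0.39, 0.98, -1.43]]
tall 1 [[-0.62, 0.76, 0.68, 1.74, -0.6, 0.87, -1.26], [-0.65, 0.61, 0.74, 1.64, -0.45, 1.08, -1.38]]
```

```bash
python3 - <<'E'
from h import *
c=np.array([531,269.4]);yaw=-.024;u=np.array([np.cos(yaw),np.sin(yaw)]);g=c-35*u;r=rots(yaw)[0]
bot.goto([*g,110],r); st("hover")
bot.line_to([*g,19],vel=120); s=st("down")
bot.command_gripper(38,35); st("grip")
bot.line_to([*g,39],vel=60); st("lift")
p,d=optics.camera("top");cv2.imwrite("pics/top1.png",p[:,:,::-1])
p,d2=optics.camera("scene");cv2.imwrite("pics/scene1.png",p[:,:,::-1])
E
python3 -c "
import cv2,numpy as np
a=cv2.imread('pics/top1.png')[150:300,100:320];b=cv2.imread('pics/scene1.png')[280:440,300:520]
cv2.imwrite('pics/c1.png',np.hstack([cv2.resize(a,(400,300)),cv2.resize(b,(400,300))]))"
```

```text
hover t 1.67 [495.7 271.7 110.3] F [ 0.9 -0.  -0.1] op 91.8
down t 2.58 [496.4 270.6  19.6] F [0.7 0.2 0.6] op 91.9
grip t 3.38 [496.  270.2  19. ] F [ 0.4  0.1 -0.1] op 44.8
lift t 3.86 [496.2 270.4  39.5] F [-0.2 -0.4 -2.7] op 44.8
```

View pics/c1.png

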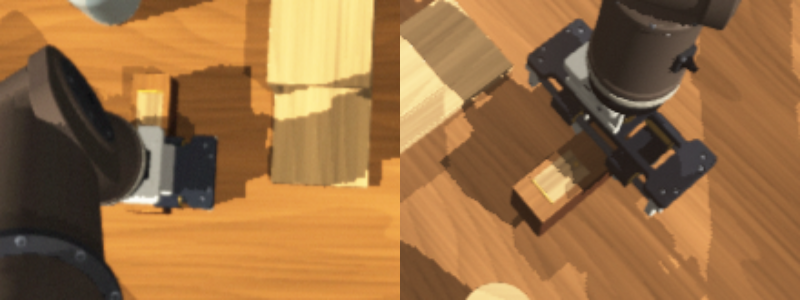

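The low box is gripped and level, with its flap end forward. Next is inserting it.

```bash
python3 - <<'E'
from h import *
s=st();p=np.array(s["eef_pos"]);r=rots(RY)[0]
bot.line_to([p[0]-40,p[1],70],vel=150)
pre=LOW-(85+35)*U
bot.line_to([*pre,70],r,vel=180); st("pre")
bot.line_to([*pre,39],vel=100); st("predown")
p,d=optics.camera("scene");cv2.imwrite("pics/scene2.png",p[:,:,::-1])
E
```

```text
t 3.96 [495.9 270.2  38.9] F [-0.4  0.3 -2.4] op 45.1
pre t 5.70 [457.6  73.6  70. ] F [-0.4  0.5 -1.7] op 44.5
predown t 6.16 [457.2  73.1  38.9] F [ 0.   0.7 -1.6] op 45.0
```

View pics/scene2.png

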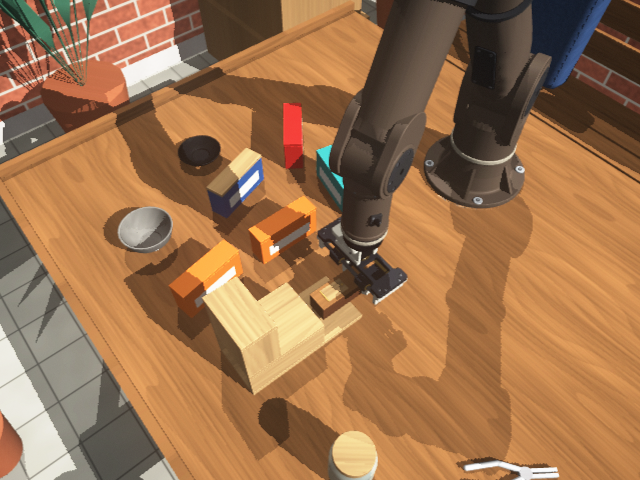

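The box is over the ledge at (333,295) and centred on the tier. Next I'll slide it in to just short of the wall and lower it.

```bash
python3 - <<'E'
from h import *
for x in(-40,-15,-6,-2):
    bot.line_to([*(LOW+(x-35)*U),39],vel=60); s=st(f"x{x}")
    if abs(s["contact_force"][0])>8: break
q=np.array(s["eef_pos"])[:2]
bot.line_to([*q,31.5],vel=30); s=st("low")
bot.command_gripper(70,35); st("open")
bot.line_to([*q,140],vel=150); st("up")
p,d=optics.camera("top");cv2.imwrite("pics/top3.png",p[:,:,::-1])
p,d2=optics.camera("scene");cv2.imwrite("pics/scene3.png",p[:,:,::-1])
for n,dd in(("top",d),("scene",d2)):
    f=face(cloud(n,dd),450,600,10,130,48,66)
    if f: print(n,f["c"],f["L"],f["W"],f["yaw"],f["z"],f["n"])
E
```

```text
x-40 t 7.11 [501.9  71.3  38.8] F [ 0.1 -0.6 -1.7] op 44.8
x-15 t 7.67 [527.4  70.5  38.8] F [-0.4  0.2 -2.4] op 44.8
x-6 t 7.97 [536.9  70.4  39. ] F [-0.2  0.  -2. ] op 45.0
x-2 t 8.22 [540.6  70.2  39. ] F [-0.1 -0.6 -1.7] op 45.1
low t 8.62 [540.3  70.2  31.1] F [ 0.3  0.4 -2.6] op 45.0
open t 9.26 [540.7  70.2  31.5] F [ 1.   0.4 -0.3] op 70.2
up t 10.13 [540.1  70.2 139.3] F [-0.1  0.1 -0.4] op 69.8
scene [550.1  71.5] 66.988525 46.64437 -0.032623053 56.12740023089759 653
```

View pics/scene3.png

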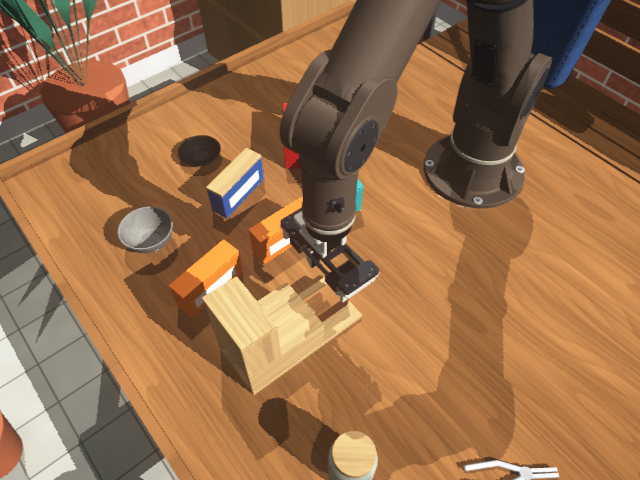

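```bash
python3 - <<'E'
from h import *
c=np.array([500.8,-308]);yaw=.317;u=np.array([np.cos(yaw),np.sin(yaw)]);g=c-35*u;r=rots(yaw)[0]
q=np.array(bot.state()["eef_pos"])
bot.line_to([q[0]-60,q[1],170],vel=200)
bot.goto([*g,170],r); st("hover")
for n in("top","scene"):
    p,d=optics.camera(n);cv2.imwrite(f"pics/{n}4.png",p[:,:,::-1])
    f=face(cloud(n,d),450,600,10,130,48,66)
    if f: print("low",n,f["c"],f["L"],f["W"],f["yaw"],f["z"],f["n"],"front x",f["corners"][:,0].min())
    f=face(cloud(n,d),380,620,-400,-230,75,95)
    if f: print("tall",n,f["c"],f["L"],f["W"],f["yaw"],f["z"],f["n"])
E
```

```text
hover t 12.18 [ 468.3 -317.6  169.6] F [-0.1 -0.3  0.1] op 69.8
low top [548.6  71.3] 96.01288 45.476772 -0.031288624 57.534416697035454 932 front x 499.95557
tall top [ 535.1 -297.3] 78.16283 47.622284 0.30643022 85.32917296608798 795
low scene [540.8  71.7] 84.68703 46.37508 -0.013835669 56.12396828471708 857 front x 498.16483
tall scene [ 500.6 -307.5] 152.36647 49.300034 0.3202113 83.63680129694973 1084
```

View pics/top4.png

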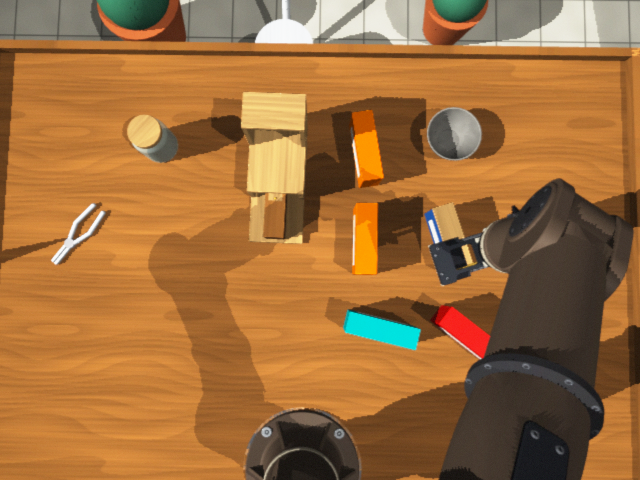

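The low box sits at (275,215): front end x≈500, so its centre is about −2 mm from target, y about +2, top at 57. That's in tolerance. The gripper is over the blue lid at (450,250). Grasping now.

```bash
python3 - <<'E'
from h import *
c=np.array([500.8,-308]);yaw=.315;u=np.array([np.cos(yaw),np.sin(yaw)]);g=c-35*u;r=rots(yaw)[0]
bot.command_gripper(75,45)
bot.line_to([*g,49],r,vel=120); st("down")
bot.command_gripper(38,45); st("grip")
bot.line_to([*g,70],vel=60); st("lift")
for n in("top","scene"):
    p,d=optics.camera(n);cv2.imwrite(f"pics/{n}5.png",p[:,:,::-1])
    f=face(cloud(n,d),380,620,-400,-230,90,120)
    if f: print("tall",n,f["c"],f["L"],f["W"],f["yaw"],f["z"],f["n"])
E
python3 -c "
import cv2,numpy as np
a=cv2.imread('pics/top5.png')[170:320,380:600];b=cv2.imread('pics/scene5.png')[110:270,160:380]
cv2.imwrite('pics/c5.png',np.hstack([cv2.resize(a,(400,300)),cv2.resize(b,(400,300))]))"
```

```text
down t 13.78 [ 467.9 -319.2   49.7] F [-0.7  0.2  0.1] op 75.2
grip t 14.38 [ 467.6 -319.1   49.2] F [-0.7  0.   2.9] op 44.7
lift t 14.88 [ 467.7 -318.9   70.3] F [-0.3  0.8 -3. ] op 44.5
tall top [ 534.7 -296.4] 78.59725 47.09196 0.31040084 106.37878653074324 889
tall scene [ 524.2 -304.6] 107.65462 64.80135 0.39273834 104.09175745012061 844
```

View pics/c5.png

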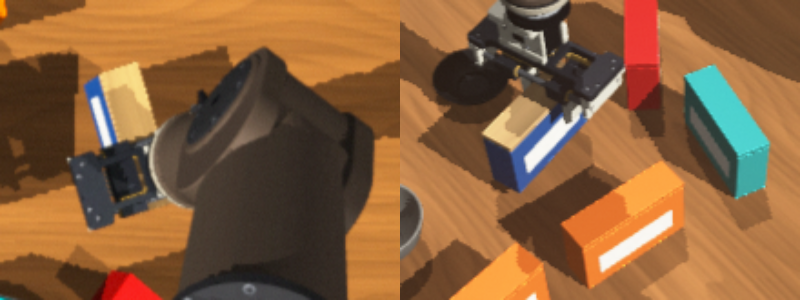

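```bash
python3 - <<'E'
from h import *
p=np.array(bot.state()["eef_pos"]);r=rots(RY)[0]
bot.line_to([p[0],p[1],180],vel=150)
pre=TALL-(85+35)*U
bot.line_to([*(pre-[20,0]),180],r,vel=160); st("pre")
bot.line_to([*pre,144],vel=80); st("predown")
for n in("top","scene"):
    p,d=optics.camera(n);cv2.imwrite(f"pics/{n}6.png",p[:,:,::-1])
    f=face(cloud(n,d),450,690,10,130,170,190)
    if f: print("tall",n,f["c"],f["L"],f["W"],f["yaw"],f["z"],f["n"])
E
python3 -c "
import cv2,numpy as np
a=cv2.imread('pics/top6.png')[80:260,180:420];b=cv2.imread('pics/scene6.png')[220:400,180:420]
cv2.imwrite('pics/c6.png',np.hstack([cv2.resize(a,(400,300)),cv2.resize(b,(400,300))]))"
```

```text
pre t 18.48 [537.2  69.1 180. ] F [-0.6 -0.1 -3.2] op 44.9
predown t 19.14 [557.2  69.7 143.7] F [ 0.2  0.7 -3.7] op 44.5
tall scene [620.7  68.8] 91.99535 47.336258 -0.03051877 178.88132668146386 1209
```

View pics/c6.png

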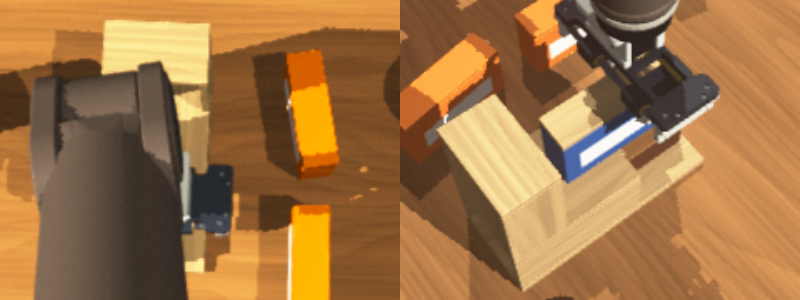

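The box is level and lined up with the upper tier, inner end at x≈667 as planned. Sliding it in.

```bash
python3 - <<'E'
from h import *
for x in(-60,-30,-15,-6,-2):
    bot.line_to([*(TALL+(x-35)*U),144],vel=60); s=st(f"x{x}")
    if abs(s["contact_force"][0])>8: break
q=np.array(s["eef_pos"])[:2]
bot.line_to([*q,136.5],vel=30); s=st("low")
bot.command_gripper(70,35); st("open")
bot.line_to([*q,260],vel=150); st("up")
bot.goto([400,-250,300],rots(0)[0]); st("away")
for n in("top","scene"):
    p,d=optics.camera(n);cv2.imwrite(f"pics/{n}7.png",p[:,:,::-1]);W=cloud(n,d)
    for k,z in(("low",(48,66)),("tall",(163,182))):
        f=face(W,450,760,0,130,*z)
        if f: print(k,n,f["c"],f["L"],f["W"],f["yaw"],f["z"],f["n"],"front x",np.sort(f["corners"][:,0])[:2])
    f=face(W,650,850,0,140,198,214); print("roof",f["c"],f["yaw"])
E
python3 -c "
import cv2,numpy as np
a=cv2.imread('pics/top7.png')[80:260,180:420];b=cv2.imread('pics/scene7.png')[220:400,180:420]
cv2.imwrite('pics/c7.png',np.hstack([cv2.resize(a,(400,300)),cv2.resize(b,(400,300))]))"
```

```text
x-60 t 19.81 [582.2  69.  143.7] F [-0.2  0.7 -3.1] op 44.5
x-30 t 20.46 [612.1  68.1 143.7] F [ 0.4 -1.  -3.4] op 45.0
x-15 t 20.86 [627.5  67.7 143.9] F [-0.2  1.  -3.3] op 44.7
x-6 t 21.16 [636.6  67.5 144. ] F [-0.6 -0.4 -2.8] op 44.7
x-2 t 21.41 [640.4  67.4 144. ] F [ 0.4 -0.2 -2.9] op 44.4
low t 21.81 [640.3  67.4 136.3] F [-0.1  0.5 -2.3] op 45.2
open t 22.44 [640.4  67.4 136.5] F [-0.1 -0.4 -0. ] op 70.0
up t 23.42 [639.8  67.4 259. ] F [0.4 0.4 0.1] op 70.0
away t 24.90 [ 401.  -249.1  299.8] F [0.1 0.2 0.2] op 69.6
low top [548.6  71.1] 96.229 45.207123 -0.02726245 57.495903653580854 928 front x [499.9 501.1]
tall top [650.6  68. ] 102.63361 45.051907 -0.03671384 172.57067616596248 1201 front x [598.5 600.1]
roof [727.2  64.8] 1.5442415
low scene [541.3  71.9] 84.00779 46.88721 -0.0128183365 56.13922391398967 825 front x [499.  499.6]
tall scene [641.2  68.4] 84.74745 48.082813 -0.023528457 170.92927913258274 1132 front x [598.2 599.4]
roof [726.6  65. ] 1.544983
```

View pics/c7.png

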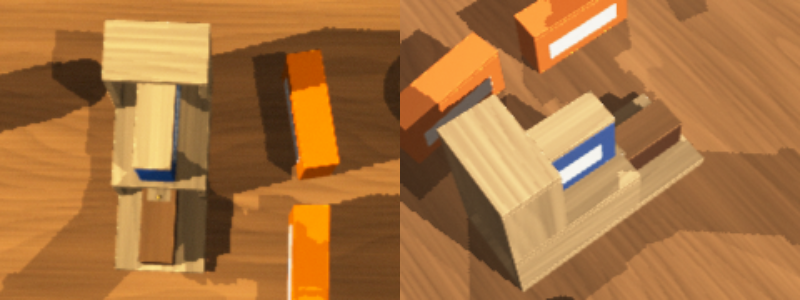

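Both boxes are on their tiers, upright and straight, and the rack hasn't moved. Handing in.

```bash
python3 - <<'E'
from h import *
st(); job.finish_job()
E
```

```text
t 25.00 [ 401.  -249.1  299.7] F [ 0.2 -0.2 -0.5] op 69.9
the job is handed in; nothing more can be done
```

I put the low wooden box on the lower tier and the tall blue box on the upper tier. I slid each in straight and released it, then handed the job in at 25 s.

| Box | Inner end from back wall | Sideways from tier middle | Direction error | Top height |
|---|---|---|---|---|
| Low wooden box | about 2–3 mm | about 1–3 mm | under 1° (top), about 1° (scene) | 56–57.5 mm (should be 57) |
| Tall blue box | about 3–4 mm | about 1–2 mm | under 0.5° | 171–172.5 mm (should be 172) |

These are from the last look in both camera views, with the arm clear of everything. The rack had not moved, and wrist force readings at the end of each move stayed below 4 N.

- **Back wall:** I felt no touch against it for either box. The small gaps rest on the camera measurement alone, which is good to about 2 mm.
- **Height check that disagreed:** casting rays through face centres from the two views differed from depth by 5–8 mm on most faces. I put this down to partly hidden faces. I used the depth heights, which agreed in both views and with the heights you gave.

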